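# Lay the fused glass blanks on their slumping moulds

## Task

Load the kiln shelf for slumping: lay each of the four fused glass blanks (big round, small round, square, oblong) flat on the rim of the ceramic mould of its own shape and size, centred on it, and with the square and the oblong turned to line up with their moulds. Set the glass down rather than dropping it, and leave the three-cornered offcut and the black lid of chips where they lie.

Things in the scene. Friction and masses are not known exactly. Their poses are not given: they have to be found in the camera images.
- blank_big_round: Fused glass blank, honey-yellow opal with thin red and orange strips let into its top, 9 mm thick, lying flat on the grey paper on the table at the start (underside at z = 0); the large disc, 68 mm across, 0.08 kg. Origin: centre of its underside, z up.
- blank_small_round: Fused glass blank, honey-yellow opal with thin red and orange strips let into its top, 9 mm thick, lying flat on the grey paper on the table at the start (underside at z = 0); the small disc, 46 mm across, 0.04 kg. Origin: centre of its underside, z up.
- blank_square: Fused glass blank, honey-yellow opal with thin red and orange strips let into its top, 9 mm thick, lying flat on the grey paper on the table at the start (underside at z = 0); the square one, 58 x 58 mm, 0.075 kg. Origin: centre of its underside, z up. x and y axes along its sides.
- blank_oblong: Fused glass blank, honey-yellow opal with thin red and orange strips let into its top, 9 mm thick, lying flat on the grey paper on the table at the start (underside at z = 0); the oblong one, 44 mm (its x axis) by 84 mm (its y axis), 0.083 kg. Origin: centre of its underside, z up.
- mould_big_round: The larger round mould, for the large disc: rim 76 mm across outside, mouth of the hollow 48 mm. Cream unglazed ceramic slumping mould, fixed, 28 mm high, with a flat level rim on top around a hollow that takes glass when it softens; it stands on the 16 mm thick kiln shelf, so its rim is 44 mm above the table. Origin: centre of its underside, z up; the blank's underside rests on the rim, 28 mm above this origin.
- mould_small_round: The smaller round mould, for the small disc: rim 54 mm across outside, mouth of the hollow 26 mm. Cream unglazed ceramic slumping mould, fixed, 28 mm high, with a flat level rim on top around a hollow that takes glass when it softens; it stands on the 16 mm thick kiln shelf, so its rim is 44 mm above the table. Origin: centre of its underside, z up; the blank's underside rests on the rim, 28 mm above this origin.
- mould_square: The square mould, for the square blank: rim 66 x 66 mm outside, mouth of the hollow 38 x 38 mm; x and y axes along its sides. Cream unglazed ceramic slumping mould, fixed, 28 mm high, with a flat level rim on top around a hollow that takes glass when it softens; it stands on the 16 mm thick kiln shelf, so its rim is 44 mm above the table. Origin: centre of its underside, z up; the blank's underside rests on the rim, 28 mm above this origin.
- mould_oblong: The oblong mould, for the oblong blank: rim 52 mm (its x axis) by 92 mm (its y axis) outside, mouth of the hollow 24 x 64 mm. Cream unglazed ceramic slumping mould, fixed, 28 mm high, with a flat level rim on top around a hollow that takes glass when it softens; it stands on the 16 mm thick kiln shelf, so its rim is 44 mm above the table. Origin: centre of its underside, z up; the blank's underside rests on the rim, 28 mm above this origin.
- offcut: Bystander: a loose three-cornered offcut of the same yellow glass, without strips, about 64 x 56 mm, 9 mm thick, lying among the blanks. Origin: within its underside.
- chip_lid: Bystander: a loose black jar lid, upside down, 64 mm across and 15 mm high, holding red, orange and yellow glass chips, standing among the blanks. Origin: centre of its underside.
Things that resemble listed ones, but are neither listed nor needed, are in the scene too. What is shaped like the blank_oblong but green or turquoise is not meant.

How it is judged (in metres and radians):
At the end, for the whole second after the job is handed in: Each blank lies flat on its own mould's rim, centres within 10 mm, square (any quarter turn) and oblong (either way round) lined up within 0.18 rad, all released and at rest; offcut and lid of chips within 30 mm of their start (horizontal distance between blank_big_round and mould_big_round below 0.01 m and z of blank_big_round in the frame of mould_big_round between 0.025 and 0.031 m and angle between each of blank_big_round, blank_small_round, blank_square, blank_oblong's own z axis and vertical below 0.06 rad and linear speed of each of blank_big_round, blank_small_round, blank_square, blank_oblong below 0.02 m/s and angular speed of each of blank_big_round, blank_small_round, blank_square, blank_oblong below 0.1 rad/s and contact force between the fingers and blank_big_round below 0.1 N and horizontal distance between blank_small_round and mould_small_round below 0.01 m and z of blank_small_round in the frame of mould_small_round between 0.025 and 0.031 m and contact force between the fingers and blank_small_round below 0.1 N and horizontal distance between blank_square and mould_square below 0.01 m and z of blank_square in the frame of mould_square between 0.025 and 0.031 m and contact force between the fingers and blank_square below 0.1 N and (angle between the x axis of blank_square and the x axis of mould_square, either way round below 0.18 rad or angle between the x axis of blank_square and the y axis of mould_square, either way round below 0.18 rad) and horizontal distance between blank_oblong and mould_oblong below 0.01 m and z of blank_oblong in the frame of mould_oblong between 0.025 and 0.031 m and contact force between the fingers and blank_oblong below 0.1 N and angle between the x axis of blank_oblong and the x axis of mould_oblong, either way round below 0.18 rad and distance of each of offcut, chip_lid from where it was at the start of the episode below 0.03 m); the robot touches nothing.
It fails at once if a blank falls freely faster than 0.7 m/s, as when let go more than about 25 mm up ((linear speed of blank_big_round above 0.7 m/s and contact force between anything else and blank_big_round below 0.05 N) or (linear speed of blank_small_round above 0.7 m/s and contact force between anything else and blank_small_round below 0.05 N) or (linear speed of blank_square above 0.7 m/s and contact force between anything else and blank_square below 0.05 N) or (linear speed of blank_oblong above 0.7 m/s and contact force between anything else and blank_oblong below 0.05 N)).
It fails at once if the three-cornered offcut is pushed or carried more than 30 mm from where it lay (distance of offcut from where it was at the start of the episode above 0.03 m).
It fails at once if the lid of chips is pushed or carried more than 30 mm from where it lay (distance of chip_lid from where it was at the start of the episode above 0.03 m).
It also fails if it takes over 112 s, if anything falls off the work surface, if the arm or the gripper's body presses on something with over 40 N, if the wrist force passes 120 N, or if a joint passes its speed limit or range.

## Robot

A 6-joint arm with a two-finger parallel gripper is mounted at the origin on the work surface. World frame = base frame: x ahead of the robot, y to its left, z up, the work surface at z = 0. Lengths are in m, angles in degrees, forces in N, time in s.
With the tool pointing down it reaches from about 0.4 to 0.825 m from the base axis. Payload 7 kg.
Tool frame: the origin (TCP) lies at the very end of the fingers, on their centre line; the grasp point (between the pads) lies 19 mm behind it; z points along the fingers, y is the line along which they close (so a half turn about z gives the same grasp; the last joint's range is limited). The gripper opens to 88 mm and grips with 3 to 60 N. Pads are 19 mm wide; open, the fingers measure 130 mm over their backs; the gripper's body (78 mm by 193 mm) begins 47 mm behind the grasp point.
Start: joints at [-57.118, 20.546, 0.682, 0, -70.136, -16.507], TCP at [0.19, -0.648, 0.227] pointing down, gripper open.
Joint ranges: [-176.03, 176.03], [-82.01, 121.73], [-58.28, 71.71], [-173.87, 95.51], [-174.79, -0.11], [-173.66, 173.66]. Speed limits (degrees/s): [136.94, 136.94, 172.46, 180, 180, 180].

## Interface

Orientations are given as [roll, pitch, yaw] about the fixed x, y, z axes, in that order (R = Rz(yaw) Ry(pitch) Rx(roll)).
In Python, from plant import ctrl gives the robot as it stands.
- The arm moves only by the tool carry_out, never from a script. Its argument "deltas" is a list that holds one entry, the list of rows, each a list of 5 numbers: the shift along the tool's x, y, z scaled (see below), then the turn about the tool's z scaled (see below), then the opening, from -1 (shut) to 1 (fully open). A call has 1 to 5 rows; each row is the pose to reach, as a shift and turn from the pose commanded when the call began, along the tool's axes at that moment, turning the shorter way round; what a row does not reach only later rows make up. The controller multiplies each number of a shift by 20 cm and each number of a turn by 2 pi rad. A row lasts 1/10 s, in which the tool goes at most 50 mm and 8.59 degrees, less where a joint would pass 70% of its speed; a pose out of reach is approached as far as the arm can. A call with a number of a shift or a turn outside -1 to 1 is refused whole. A call with a gripper value outside its range is refused whole. The fingers move at their own pace and stop on an object; the grip force is fixed at half the most. Time passes only in rows, so rows that repeat a pose let the fingers close. It gives the time, the measured TCP pose, the force, the opening and the grip force at its end, in the units of the state.
- ctrl.get_obs(): the state, without advancing time (a new reading comes with each control period).
- ctrl.snapshot(name): name is "scene" or "top" or "wrist"; returns a dict with "color" (480x640x3 uint8, red, green, blue), "camera_matrix" (3x3 intrinsics, pixels), "k1" (the pictures are not rectified: a ray, as slopes to the right and down, at radius r is drawn at 1 + k1 r^2 times it, then the intrinsics apply), "R" (3x3) and "t" (3): a world point X has camera coordinates R X + t. Camera axes: x right, y down, z forward; pixel columns grow to the right and rows downward; lengths in m; the calibration is good to about 2 mm. A picture is of the moment at which its call begins. There is no depth.
- ctrl.close_job(): hands the job in; it is judged then, once.
Trained networks look in a picture, given as the dict that the camera call returned (one of the last four; its "shot" number tells which), for a name from the list of things; names that differ only in an ending like _2 or _b are one class to them, and where a whole thing is asked for, a point or a joint stands for the part that bears it (a point fixed in the world has none). Each returns a list of dicts, best first, with "p" (0 to 1); they miss things now and then, are a little off and sometimes report something else, mostly with a low value. They report only what shows in the picture. A call takes as long as a camera call. They do not tell look-alikes from the thing itself.
- ctrl.search_frame(picture, name): "centre" ([column, row] in pixels, amid what is visible of it).
- ctrl.silhouettes(picture, name): "mask" (480x640 bool, what is visible of it) and "centre" ([column, row] in pixels, amid what is visible of it).
- ctrl.spot_point(picture, name): "centre" ([column, row] in pixels: a listed point, or the origin of a listed thing).
The state is a dict: "clock": time; "joint_pos": joint angles; "qvel": joint speeds; "tau": joint torques, N m; "tool_pos": TCP position; "orientation": TCP orientation; "force": force on the tool from outside, world axes, zero at the start; "moment": the same for the moment, N m; "opening": finger opening in m; "gripper_force": force on a finger pad.
Only numpy, scipy, OpenCV 4.12 (cv2) and the standard library are available. Lean on these libraries where they do the work, as an engineer would, in place of code of your own. Each camera call takes 0.05 s, during which the arm holds its last target. There are 200 camera calls.

## Working session

There is one attempt and no reset: what is moved stays moved. The work goes in short steps, Python scripts to look and compute and a tool call to move; the robot and the scene stay as the last step left them, time stands still between calls to the robot, and variables do not carry over. Pictures are saved under pics/ and viewed, at most 16 in all, crops included, and the job is handed in when it is done.

Besides the shell and the picture viewer there is one more tool, called after ">>>" as name(argument=value, ...), one argument or row to a line, values as JSON. carry_out: Moves the arm, as the interface text tells. Its arguments: {"type":"object","properties":{"deltas":{"type":"array"}},"required":["deltas"]}

```bash
mkdir -p pics
cat > h.py <<'E'
import numpy as np, cv2
from plant import ctrl
def save(p,n): cv2.imwrite('pics/'+n, p['color'][:,:,::-1])
def px2w(p,uv,z):
    K=np.array(p['camera_matrix']);uv=np.atleast_2d(np.array(uv,float))
    d=(uv-[K[0,2],K[1,2]])/[K[0,0],K[1,1]]
    s=d.copy()
    for _ in range(20): s=d/(1+p['k1']*(s**2).sum(1,keepdims=True))
    r=np.c_[s,np.ones(len(s))]; R=np.array(p['R']);t=np.array(p['t'])
    w=r@R; c=-R.T@t
    return c+w*((z-c[2])/w[:,2])[:,None]
E
python3 - <<'E'
from h import *
for n in ['top','scene']:
    p=ctrl.snapshot(n); save(p,n+'0.png'); print(n,p['k1'],-np.array(p['R']).T@p['t'])
    if n=='top': print(px2w(p,[[0,0],[639,0],[0,479],[639,479]],0).round(3))
o=ctrl.get_obs(); print(o)
E
```

```text
top -0.019935429186158635 [ 0.38950509 -0.00990683  1.16245942]
[[ 1.117  0.862  0.   ]
 [ 1.145 -0.817  0.   ]
 [-0.091  0.769  0.   ]
 [-0.068 -0.767  0.   ]]
scene -0.05641025286715186 [ 1.12738691 -0.31141967  0.86257518]
{'clock': 0.1, 'joint_pos': array([-5.71152396e+01,  2.05876818e+01,  6.37263183e-01, -1.58659351e-02,
       -7.01361977e+01, -1.65066757e+01]), 'qvel': array([-0.03416364,  0.01956617,  0.07278152,  0.01863279,  0.05001407,
        0.06861808]), 'tau': array([-1.07652035e-03, -5.84163308e+01,  2.93749684e+01,  7.01543346e+00,
        1.01821718e-02, -6.62909974e-05]), 'tool_pos': array([ 0.19016181, -0.6471902 ,  0.22570494]), 'orientation': array([ 1.79912715e+02, -1.03110819e-02, -1.63627310e+02]), 'force': array([0.72208134, 0.33719255, 0.21762571]), 'moment': array([0.02912337, 0.01665802, 0.0341865 ]), 'gripper_force': 0.0, 'opening': 0.08736279204708552}
```

View pics/top0.png

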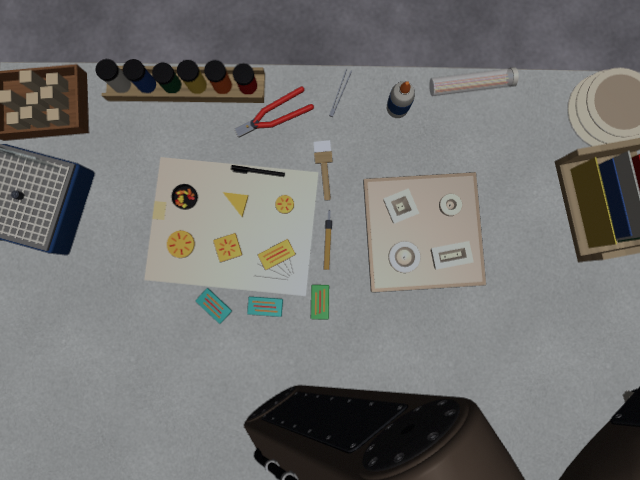

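View pics/scene0.png

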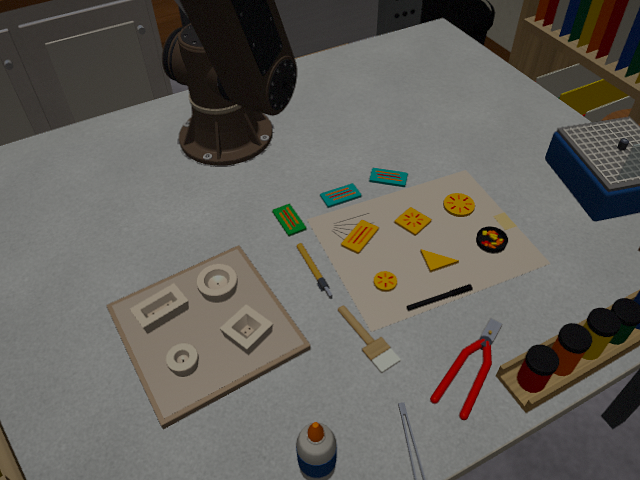

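The top view shows the blanks on the paper: big round at (180,244), square (228,248), small round (285,204) and oblong (276,254). The offcut is at (236,203) and the lid at (184,197). The moulds on the shelf are big (404,257), small (450,205), square (401,206) and oblong (452,255). The oblong-shaped pieces at (213,305), (265,306) and (319,301) are turquoise or green, so they aren't meant. The yellow one at (276,254) fits the description.

```bash
cat > m.py <<'E'
from h import *
p=ctrl.snapshot('top')
hsv=cv2.cvtColor(p['color'],cv2.COLOR_RGB2HSV)
m=cv2.inRange(hsv,(5,120,90),(32,255,255)); m[:155]=0;m[300:]=0;m[:,:150]=0;m[:,312:]=0
m=cv2.morphologyEx(m,cv2.MORPH_CLOSE,np.ones((3,3),np.uint8))
n,l,st,c=cv2.connectedComponentsWithStats(m)
def fit(pts,z):
    w=px2w(p,pts,z)[:,:2]; r=cv2.minAreaRect((w*1000).astype(np.float32)); e,rad=cv2.minEnclosingCircle((w*1000).astype(np.float32))
    return np.round(r[0],1),np.round(r[1],1),round(r[2],1),'circ',np.round(e,1),round(rad,1),'mean',(w.mean(0)*1000).round(1)
for i in range(1,n):
    if st[i,4]>100: print(c[i].round(),fit(np.argwhere(l==i)[:,::-1],.009))
for s in ['mould_big_round','mould_small_round','mould_square','mould_oblong']:
    for d in ctrl.silhouettes(p,s)[:2]: print(s,round(d['p'],2),np.round(d['centre']),fit(np.argwhere(d['mask'])[:,::-1],.044))
cr=cv2.resize(p['color'][150:310,140:340],(800,640),interpolation=cv2.INTER_CUBIC)[:600]
cv2.imwrite('pics/crop1.png',cr[:,:,::-1])
cr=cv2.resize(p['color'][165:300,355:495],(616,594),interpolation=cv2.INTER_CUBIC)
cv2.imwrite('pics/crop2.png',cr[:,:,::-1])
E
python3 m.py
```

```text
[182. 197.] (array([595.5, 347.9]), array([44.9, 42.3]), 2.6, 'circ', array([597. , 350.3]), 24.7, 'mean', array([598.7, 353.1]))
[238. 201.] (array([583.2, 223.9]), array([58.4, 51. ]), 83.7, 'circ', array([585.7, 223.4]), 36.1, 'mean', array([590. , 215.9]))
[284. 204.] (array([585. , 100.4]), array([42.4, 40.3]), 45.9, 'circ', array([584.9, 100.1]), 22.1, 'mean', array([584.9, 100.2]))
[180. 244.] (array([481.2, 354.2]), array([64.1, 64.4]), 0.9, 'circ', array([482.3, 353.5]), 33.3, 'mean', array([481.9, 353.7]))
[227. 247.] (array([475.4, 237.6]), array([55.5, 55.9]), 19.5, 'circ', array([475.4, 237.8]), 38.2, 'mean', array([475.4, 237.6]))
[276. 254.] (array([460.3, 117.6]), array([41.9, 80.9]), 27.7, 'circ', array([460.3, 117.6]), 44.1, 'mean', array([460.2, 117.3]))
mould_big_round 0.88 [406. 256.] (array([ 456. , -191.5]), array([75.2, 76.2]), 45.6, 'circ', array([ 455.5, -191.2]), 39.6, 'mean', array([ 456.3, -191.1]))
mould_big_round 0.42 [399. 204.] (array([ 578.7, -181.5]), array([67.7, 69.5]), 23.6, 'circ', array([ 578.4, -181.7]), 45.1, 'mean', array([ 578.5, -181.7]))
mould_small_round 0.64 [452. 207.] (array([ 583.3, -302.4]), array([49. , 55.4]), 45.4, 'circ', array([ 583.5, -301.4]), 28.3, 'mean', array([ 583.3, -301.8]))
mould_square 0.78 [401. 205.] (array([ 578.3, -180.8]), array([64.8, 67.2]), 23.1, 'circ', array([ 577.2, -181.4]), 44.1, 'mean', array([ 578.3, -181.4]))
mould_oblong 0.6 [448. 254.] (array([ 461.7, -303. ]), array([50.7, 93.4]), 11.8, 'circ', array([ 461.9, -303.1]), 49.9, 'mean', array([ 461.9, -302.7]))
```

View pics/crop1.png

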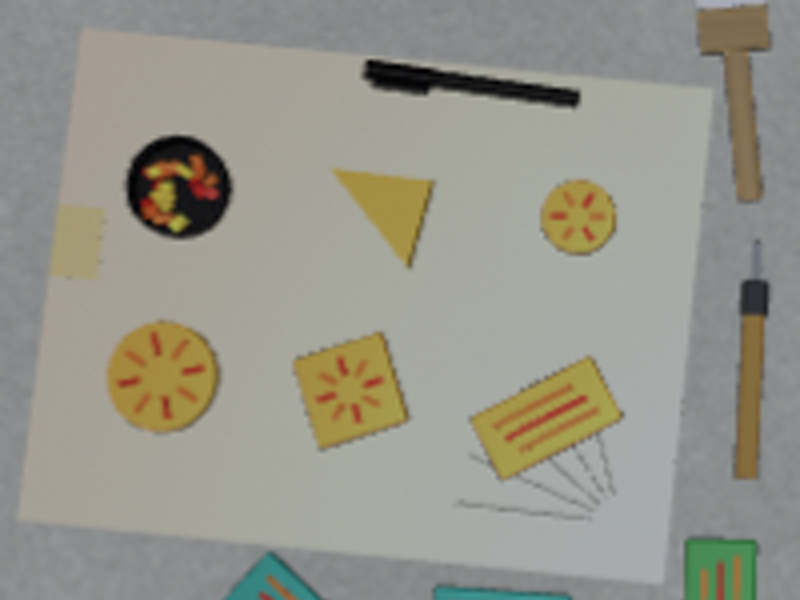

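View pics/crop2.png

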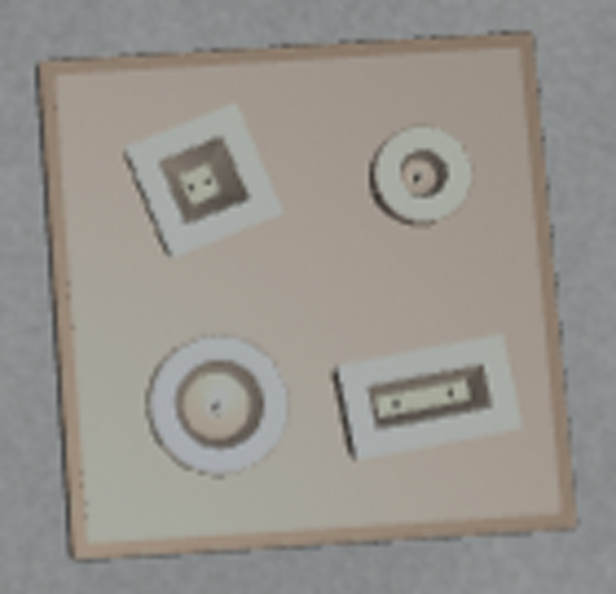

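The crops confirm it: the four striped yellow blanks are separate, the plain triangle is the offcut, and the moulds match by shape. Next I'll move over the shelf for a closer look at the moulds.

```bash
cat > g.py <<'E'
from h import *
from scipy.spatial.transform import Rotation as Ro
import sys
def plan(*wps):
    """wps x,y,z,yaw ; prints scaled numbers chained from the present pose"""
    o=ctrl.get_obs(); p=np.array(o['tool_pos']);R=Ro.from_euler('xyz',o['orientation'],degrees=True)
    yaw=o['orientation'][2]
    print('now',p.round(4),np.round(o['orientation'],1),'j',np.round(o['joint_pos'],0),'t',round(o['clock'],1),'open',round(o['opening'],4))
    for x,y,z,w in wps:
        d=R.inv().apply(np.array([x,y,z])-p)
        dy=(w-yaw+180)%360-180
        print((x,y,z,w),'->',(d/.2).round(3),'turn',round(-dy/360,4),'rows',int(max(np.ceil(np.linalg.norm(d)/.05),np.ceil(abs(dy)/8.59))))
        p=np.array([x,y,z]);R=Ro.from_euler('xyz',[180,0,w],degrees=True);yaw=w
E
python3 - <<'E'
from g import *
p=ctrl.snapshot('wrist'); o=ctrl.get_obs()
R=Ro.from_euler('xyz',o['orientation'],degrees=True)
c=-np.array(p['R']).T@p['t']
print('cam in tool',R.inv().apply(c-o['tool_pos']), 'axis', R.inv().apply(np.array(p['R'])[2]),p['camera_matrix'])
plan((.47,-.29,.33,-163.6))
E
```

```text
cam in tool [ 7.83377664e-02  5.24486359e-05 -1.57664499e-01] axis [-0.28800606  0.0009858   0.95762808] [[402.75459667   0.         314.50304815]
 [  0.         402.75459667 240.33277425]
 [  0.           0.           1.        ]]
now [ 0.1903 -0.6475  0.2264] [ 180.     0.  -163.6] j [-57.  21.   1.  -0. -70. -17.] t 0.4 open 0.0878
(0.47, -0.29, 0.33, -163.6) -> [-1.846  1.321 -0.517] turn -0.0001 rows 10
```

>>> carry_out(
  deltas=[
    [[-1.0,0.75,-0.25,0,1],[-1.0,0.75,-0.25,0,1],[-1.0,0.75,-0.25,0,1],[-1.0,0.75,-0.25,0,1],[-1.0,0.75,-0.25,0,1]],
  ],
)

```text
clock: 0.9
tool_pos: [0.3377, -0.4496, 0.2762]
orientation: [-180.0, 0.0, -163.6]
force: [1.4, -0.3, -0.1]
opening: 0.0875
gripper_force: 0.0
```

>>> carry_out(
  deltas=[
    [[-1.0,0.72,-0.25,0,1],[-1.0,0.72,-0.25,0,1],[-1.0,0.72,-0.25,0,1],[-1.0,0.72,-0.25,0,1],[-1.0,0.72,-0.25,0,1]],
  ],
)

```text
clock: 1.4
tool_pos: [0.4882, -0.2559, 0.3262]
orientation: [-180.0, 0.0, -163.6]
force: [1.0, -0.1, 0.1]
opening: 0.088
gripper_force: 0.0
```

Run:
```python
from g import *
p=ctrl.snapshot('wrist'); save(p,'w1.png'); np.save('w1.npy',p,allow_pickle=True)
plan()
def proj(p,X):
    c=np.array(p['R'])@X+p['t'];s=c[:2]/c[2];s=s*(1+p['k1']*(s@s));K=p['camera_matrix'];return (K[0][0]*s[0]+K[0][2],K[1][1]*s[1]+K[1][2])
for X in [(.456,-.191,.044),(.583,-.302,.044),(.578,-.181,.044),(.462,-.303,.044)]: print(np.round(proj(p,np.array(X))))
```

```text
now [ 0.4925 -0.2522  0.3274] [-179.9    0.2 -163.5] j [ -7.   6.  -5.  -0. -78. -67.] t 1.4 open 0.0877
[380. 182.]
[253. 260.]
[354. 283.]
[279. 158.]
```

View pics/w1.png

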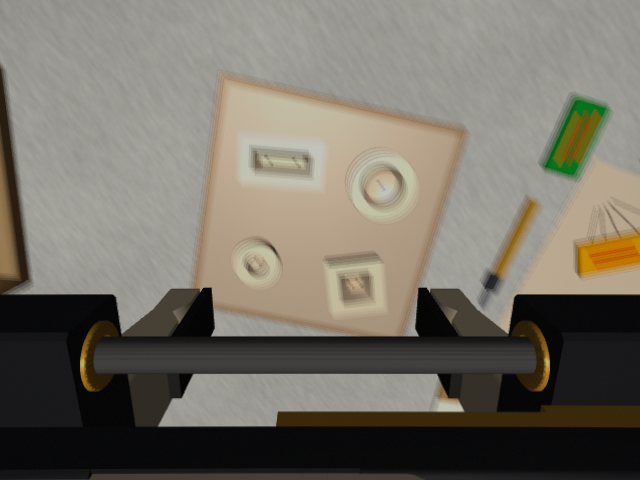

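That picture shows all four moulds, but motion blurred it. I'll retake it now that the arm is still.

Run:
```python
from g import *
p=ctrl.snapshot('wrist'); p=ctrl.snapshot('wrist')
plan()
def fit(pts,z):
    w=(px2w(p,pts,z)[:,:2]*1000).astype(np.float32); r=cv2.minAreaRect(w)
    return np.round(r[0],1),np.round(r[1],1),round(r[2],1),'mean',w.mean(0).round(1)
for s in ['mould_big_round','mould_small_round','mould_square','mould_oblong']:
    for d in ctrl.silhouettes(p,s)[:1]: print(s,round(d['p'],2),np.round(d['centre']),fit(np.argwhere(d['mask'])[:,::-1],.044))
    for d in ctrl.spot_point(p,s)[:1]: print('  origin',round(d['p'],2),px2w(p,d['centre'],.016).round(4))
img=cv2.resize(p['color'][60:340,180:480],None,fx=2.14,fy=2.14,interpolation=cv2.INTER_CUBIC)
cv2.imwrite('pics/w2.png',img[:,:,::-1])
```

```text
now [ 0.4892 -0.2556  0.3259] [-1.800e+02  1.000e-01 -1.634e+02] j [ -7.   6.  -6.  -0. -78. -66.] t 1.6 open 0.0877
mould_big_round 0.93 [377. 178.] (array([ 457. , -191.6]), array([75.7, 74.4]), 84.4, 'mean', array([ 456.1, -191.4], dtype=float32))
mould_small_round 0.85 [252. 258.] (array([ 582.2, -301.7]), array([52.6, 56.9]), 86.0, 'mean', array([ 582.1, -301.6], dtype=float32))
  origin 0.89 [[ 0.5829 -0.3039  0.016 ]]
mould_square 0.86 [350. 277.] (array([ 576.4, -183. ]), array([72.1, 65.8]), 23.1, 'mean', array([ 575.9, -183.2], dtype=float32))
  origin 0.9 [[ 0.5794 -0.1831  0.016 ]]
mould_oblong 0.82 [274. 154.] (array([ 463.3, -303.2]), array([54.9, 93.1]), 11.7, 'mean', array([ 462.5, -303.9], dtype=float32))
  origin 0.78 [[ 0.4627 -0.3064  0.016 ]]
```

View pics/w2.png

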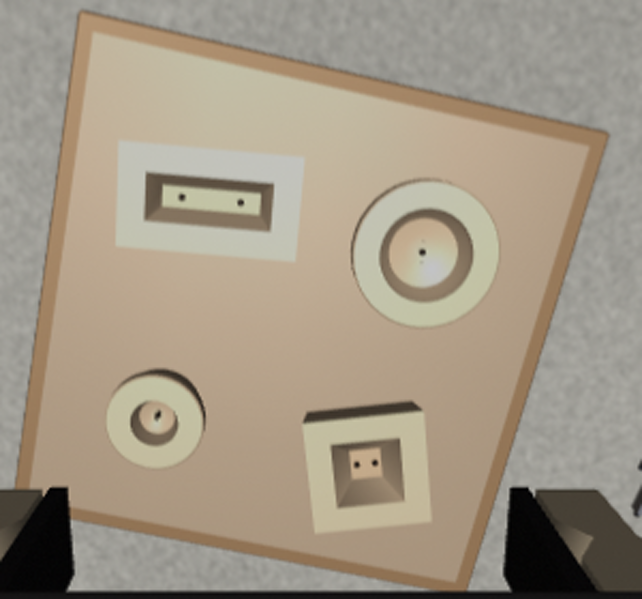

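Run:
```python
from g import *
p=ctrl.snapshot('wrist')
f=lambda a:(px2w(p,np.array(a)/2.14+[180,60],.044)[:,:2]*1000)
ob=f([(118,141),(304,156),(296,262),(116,246)]);sq=f([(303,424),(425,410),(432,520),(315,533)])
for w in (ob,sq): print(cv2.minAreaRect(w.astype(np.float32)),w.mean(0))
print(f([(426,253.5),(155,421)]))
plan((.52,.26,.33,-90))
```

```text
((457.39654541015625, -307.81103515625), (52.31589126586914, 91.58722686767578), 11.82281494140625) [ 457.15514934 -307.92288016]
((573.48193359375, -186.61456298828125), (65.02298736572266, 66.64500427246094), 23.1611385345459) [ 573.48720344 -186.66626504]
[[ 451.00691813 -195.41456345]
 [ 577.00980138 -306.29246397]]
now [ 0.4868 -0.2585  0.3252] [ 180.    -0.  -163.7] j [ -8.   6.  -6.  -0. -78. -66.] t 2.0 open 0.0877
(0.52, 0.26, 0.33, -90) -> [-0.886  2.442 -0.024] turn -0.2048 rows 11
```

Run:
```python
from g import *
for i in range(8):
    p=ctrl.snapshot('wrist'); o=ctrl.get_obs(); c=-np.array(p['R']).T@p['t']
    print(round(o['clock'],2),o['tool_pos'].round(4),o['joint_pos'].round(2),np.abs(o['qvel']).max().round(2),c.round(4))
```

```text
2.05 [ 0.4869 -0.2584  0.3253] [ -7.59   6.    -5.68   0.   -78.33 -66.1 ] 0.38 [ 0.4116 -0.2805  0.483 ]
2.1 [ 0.4871 -0.2583  0.3253] [ -7.58   6.    -5.67   0.   -78.33 -66.1 ] 0.36 [ 0.4118 -0.2804  0.483 ]
2.15 [ 0.4871 -0.2582  0.3253] [ -7.56   6.    -5.67  -0.   -78.33 -66.1 ] 0.33 [ 0.4119 -0.2802  0.483 ]
2.2 [ 0.4872 -0.2581  0.3253] [ -7.55   6.    -5.67  -0.   -78.33 -66.1 ] 0.24 [ 0.4119 -0.2801  0.483 ]
2.25 [ 0.4873 -0.258   0.3253] [ -7.54   6.    -5.67   0.   -78.33 -66.11] 0.27 [ 0.412  -0.2801  0.483 ]
2.3 [ 0.4873 -0.2579  0.3253] [ -7.53   6.    -5.67   0.   -78.33 -66.11] 0.19 [ 0.4121 -0.28    0.483 ]
2.35 [ 0.4873 -0.2578  0.3253] [ -7.53   6.    -5.67  -0.   -78.33 -66.11] 0.16 [ 0.4121 -0.2799  0.483 ]
2.4 [ 0.4874 -0.2578  0.3253] [ -7.52   6.    -5.67  -0.   -78.33 -66.11] 0.17 [ 0.4122 -0.2799  0.483 ]
```

>>> carry_out(
  deltas=[
    [[-0.41,1.14,0,0,1],[-0.41,1.14,0,0,1],[-0.41,1.14,0,0,1],[-0.41,1.14,0,0,1],[-0.41,1.14,0,0,1]],
  ],
)

```text
out of range
```

>>> carry_out(
  deltas=[
    [[-0.41,1.14,0,-0.11,1],[-0.41,1.14,0,-0.11,1],[-0.41,1.14,0,-0.11,1],[-0.41,1.14,0,-0.11,1],[-0.41,1.14,0,-0.11,1]],
  ],
)

```text
out of range
```

>>> carry_out(
  deltas=[
    [[-0.154,0.083,0,-0.095,1],[-0.154,0.083,0,-0.095,1],[-0.154,0.083,0,-0.095,1],[-0.154,0.083,0,-0.095,1],[-0.154,0.083,0,-0.095,1]],
  ],
)

```text
clock: 2.9
tool_pos: [0.5123, -0.233, 0.3252]
orientation: [180.0, -0.0, -129.3]
force: [0.1, 0.5, 0.2]
opening: 0.0877
gripper_force: 0.0
```

>>> carry_out(
  deltas=[
    [[0,0,0,0,1],[0,0,0,0,1],[0,0,0,0,1],[0,0,0,0,1],[0,0,0,0,1]],
  ],
)

```text
clock: 3.4
tool_pos: [0.5122, -0.2332, 0.3253]
orientation: [180.0, 0.0, -129.5]
force: [-0.3, -0.1, -0.5]
opening: 0.0876
gripper_force: 0.0
```

Run:
```python
from g import *
p=ctrl.snapshot('wrist'); save(p,'w3.png')
hsv=cv2.cvtColor(p['color'],cv2.COLOR_RGB2HSV)
m=cv2.inRange(hsv,(3,140,90),(32,255,255)); m=cv2.morphologyEx(m,cv2.MORPH_CLOSE,np.ones((5,5),np.uint8))
n,l,st,c=cv2.connectedComponentsWithStats(m)
for i in range(1,n):
    if st[i,4]>300:
        w=(px2w(p,np.argwhere(l==i)[:,::-1],.009)[:,:2]*1000).astype(np.float32); r=cv2.minAreaRect(w)
        print(c[i].round(),np.round(r[0],1),np.round(r[1],1),round(r[2],1),'mean',w.mean(0).round(1))
plan((.482,.354,.06,-90),(.482,.354,.002,-90))
```

```text
[543. 254.] [346.4  10.1] [24.1 62.6] 89.4 mean [345.9  10.1]
[ 85. 362.] [ 897.7 -247.9] [92.2 17.7] 44.2 mean [ 900.4 -247.1]
[544. 363.] [423.2 143.8] [92.5 17.8] 56.8 mean [424.1 147.7]
[327. 395.] [674.5   8.3] [42.3 94.7] 82.3 mean [682.2   1.7]
[426. 401.] [580.5  94.7] [37.9 44. ] 50.6 mean [582.2  97. ]
now [ 0.5122 -0.2332  0.3253] [-180.    -0.  -129.5] j [ -5.   7.  -4.   0. -79. -35.] t 3.5 open 0.0874
(0.482, 0.354, 0.06, -90) -> [-2.171  1.983  1.327] turn -0.1096 rows 13
(0.482, 0.354, 0.002, -90) -> [ 0.   -0.    0.29] turn 0.0 rows 2
```

View pics/w3.png

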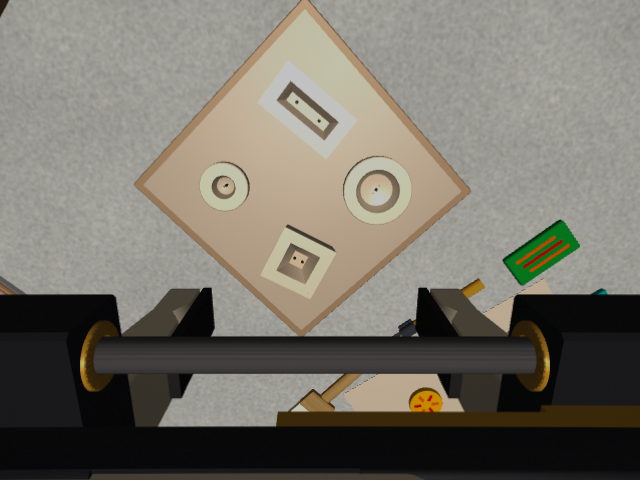

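>>> carry_out(
  deltas=[
    [[-0.95,0.78,0,-0.1096,1],[-0.95,0.78,0,-0.1096,1],[-0.95,0.78,0,-0.1096,1],[-0.95,0.78,0,-0.1096,1],[-0.95,0.78,0,-0.1096,1]],
  ],
)

```text
clock: 3.95
tool_pos: [0.5121, 0.0147, 0.3257]
orientation: [-180.0, 0.0, -89.6]
force: [0.9, -0.1, 1.1]
opening: 0.0876
gripper_force: 0.0
```

>>> carry_out(
  deltas=[
    [[-1,0,0,0,1],[-1,0,0,0,1],[-1,0,0,0,1],[-1,0,0,0,1],[-1,0,0,0,1]],
  ],
)

```text
clock: 4.45
tool_pos: [0.512, 0.2176, 0.3244]
orientation: [180.0, -0.0, -89.7]
force: [-0.4, -0.6, -0.7]
opening: 0.0876
gripper_force: 0.0
```

>>> carry_out(
  deltas=[
    [[-0.2,0,0,0,1],[-0.2,0,0,0,1],[-0.2,0,0,0,1],[-0.2,0,0,0,1],[-0.2,0,0,0,1]],
  ],
)

```text
clock: 4.95
tool_pos: [0.5124, 0.2519, 0.3256]
orientation: [-180.0, 0.0, -90.0]
force: [0.7, -0.7, 0.4]
opening: 0.0877
gripper_force: 0.0
```

```bash
cat > b.py <<'E'
from g import *
p=ctrl.snapshot('wrist'); save(p,'w4.png')
hsv=cv2.cvtColor(p['color'],cv2.COLOR_RGB2HSV)
m=cv2.inRange(hsv,(3,140,90),(32,255,255)); m=cv2.morphologyEx(m,cv2.MORPH_CLOSE,np.ones((5,5),np.uint8))
n,l,st,c=cv2.connectedComponentsWithStats(m)
for i in range(1,n):
    if st[i,4]>300:
        w=(px2w(p,np.argwhere(l==i)[:,::-1],.009)[:,:2]*1000).astype(np.float32); r=cv2.minAreaRect(w)
        print(c[i].round(),np.round(r[0],1),np.round(r[1],1),round(r[2],1),'mean',w.mean(0).round(1))
plan((.482,.354,.06,-90),(.482,.354,.002,-90))
E
python3 b.py
```

```text
[361.  64.] [460.4 118.9] [43.5 83.2] 28.7 mean [460.8 117.8]
[247.  48.] [584.8 101.8] [45.1 44. ] 87.9 mean [584.6 101.6]
[ 15. 222.] [865.4 281.4] [208.7  45.5] 77.4 mean [874.3 296. ]
[247. 158.] [595.9 213.9] [76.7 43.9] 39.2 mean [589.8 217.5]
[345. 176.] [475.6 238.7] [57.2 57.1] 18.8 mean [475.6 238.4]
[470. 204.] [326.9 270.4] [56.1 12.5] 49.1 mean [326.1 271.5]
[338. 268.] [481.8 354.8] [67.6 66.8] 46.5 mean [482.2 354.1]
[246. 268.] [599.7 352.4] [40.3 49.8] 57.2 mean [598.2 352.8]
[ 85. 363.] [820.1 487.1] [90.9 17.7] 83.6 mean [821.7 489.4]
[544. 364.] [203.4 488.7] [17.4 89.4] 5.4 mean [201.8 492.2]
now [0.5124 0.2518 0.3256] [-180.    0.  -90.] j [ 46.   8.  -3.   0. -79. -46.] t 5.0 open 0.0876
(0.482, 0.354, 0.06, -90) -> [-0.51   0.153  1.328] turn -0.0001 rows 6
(0.482, 0.354, 0.002, -90) -> [ 0.   -0.    0.29] turn 0.0 rows 2
```

View pics/w4.png

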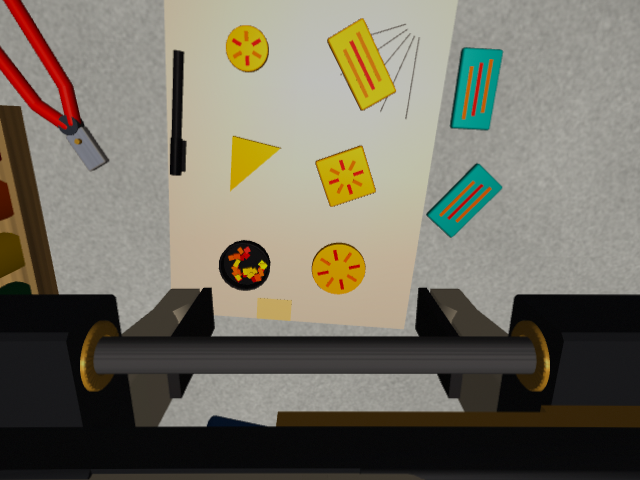

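The wrist view from over the paper confirms the blanks, and their sizes match: big (338,268), square (345,176), oblong (361,64), small (247,48). I'll grasp the big round first.

>>> carry_out(
  deltas=[
    [[-0.51,0.153,0.98,0,1],[-0.51,0.153,0.98,0,1],[-0.51,0.153,0.98,0,1],[-0.51,0.153,0.98,0,1],[-0.51,0.153,0.98,0,1]],
  ],
)

```text
clock: 5.5
tool_pos: [0.4799, 0.354, 0.1254]
orientation: [179.8, -0.2, -90.0]
force: [0.3, -1.2, -0.6]
opening: 0.0881
gripper_force: 0.0
```

>>> carry_out(
  deltas=[
    [[0,0,0.2,0,1],[0,0,0.38,0,1],[0,0,0.5,0,1],[0,0,0.57,0,1],[0,0,0.6,0,1]],
  ],
)

```text
clock: 6.0
tool_pos: [0.4816, 0.3539, 0.0083]
orientation: [180.0, -0.1, -90.0]
force: [-0.5, -0.4, 0.2]
opening: 0.0876
gripper_force: 0.0
```

>>> carry_out(
  deltas=[
    [[0,0,0,0,1],[0,0,0,0,1],[0,0,0,0,1]],
  ],
)

```text
clock: 6.3
tool_pos: [0.4823, 0.3554, 0.0107]
orientation: [-179.9, 0.1, -90.0]
force: [0.4, 0.2, 0.7]
opening: 0.0876
gripper_force: 0.0
```

Run:
```python
from g import *
plan((.482,.3543,.002,-90))
```

```text
now [0.4823 0.3554 0.0107] [-1.799e+02  1.000e-01 -9.000e+01] j [ 55.  26. -23.   0. -41. -55.] t 6.3 open 0.0876
(0.482, 0.3543, 0.002, -90) -> [0.006 0.001 0.044] turn 0.0001 rows 1
```

>>> carry_out(
  deltas=[
    [[0.004,0,0.025,0,1],[0.004,0,0.042,0,1],[0.004,0,0.042,0,1],[0.004,0,0.042,0,-1],[0.004,0,0.042,0,-1]],
  ],
)

```text
clock: 6.8
tool_pos: [0.4816, 0.3539, 0.0009]
orientation: [-180.0, -0.0, -90.0]
force: [-0.9, 0.0, 0.0]
opening: 0.0765
gripper_force: 0.0
```

>>> carry_out(
  deltas=[
    [[0,0,0,0,-1],[0,0,0,0,-1],[0,0,0,0,-1],[0,0,0,0,-1]],
  ],
)

```text
clock: 7.2
tool_pos: [0.4817, 0.3539, 0.0009]
orientation: [-180.0, 0.0, -90.0]
force: [0.4, 0.5, -0.6]
opening: 0.0673
gripper_force: 30.0
```

Run:
```python
from g import *
plan((.482,.354,.1,-90),(.4563,-.1914,.1,-90),(.4563,-.1914,.056,-90))
```

```text
now [0.4817 0.3539 0.0009] [-180.    0.  -90.] j [ 55.  27. -24.  -0. -40. -55.] t 7.2 open 0.0673
(0.482, 0.354, 0.1, -90) -> [-0.001 -0.002 -0.495] turn 0.0001 rows 2
(0.4563, -0.1914, 0.1, -90) -> [2.727 0.129 0.   ] turn 0.0 rows 11
(0.4563, -0.1914, 0.056, -90) -> [ 0.   -0.    0.22] turn 0.0 rows 1
```

>>> carry_out(
  deltas=[
    [[0,0,-0.1,0,-1],[0,0,-0.3,0,-1],[0,0,-0.5,0,-1],[0,0,-0.5,0,-1]],
  ],
)

```text
clock: 7.6
tool_pos: [0.4841, 0.3564, 0.1067]
orientation: [-179.6, 0.4, -89.9]
force: [0.1, 1.4, -1.7]
opening: 0.0671
gripper_force: 30.0
```

>>> carry_out(
  deltas=[
    [[0.15,0.043,0,0,-1],[0.4,0.043,0,0,-1],[0.65,0.043,0,0,-1],[0.9,0.043,0,0,-1]],
  ],
)

```text
clock: 8.0
tool_pos: [0.4724, 0.1721, 0.1005]
orientation: [180.0, -0.0, -89.9]
force: [1.7, -0.8, -0.5]
opening: 0.0668
gripper_force: 30.0
```

>>> carry_out(
  deltas=[
    [[0.25,0.043,0,0,-1],[0.5,0.043,0,0,-1],[0.75,0.043,0,0,-1],[1.0,0.043,0,0,-1]],
  ],
)

```text
clock: 8.4
tool_pos: [0.4641, -0.0272, 0.1009]
orientation: [-180.0, 0.0, -89.9]
force: [1.1, 0.1, -0.8]
opening: 0.0673
gripper_force: 30.0
```

>>> carry_out(
  deltas=[
    [[0.25,0.043,0,0,-1],[0.5,0.043,0,0,-1],[0.7,0.043,0,0,-1],[0.82,0.043,0,0,-1],[0.827,0.043,0,0,-1]],
  ],
)

```text
clock: 8.9
tool_pos: [0.4554, -0.1933, 0.1003]
orientation: [180.0, -0.0, -90.2]
force: [-0.0, 0.1, -0.6]
opening: 0.0671
gripper_force: 30.0
```

>>> carry_out(
  deltas=[
    [[0,0,0.08,0,-1],[0,0,0.16,0,-1],[0,0,0.2,0,-1],[0,0,0.2,0,-1],[0,0,0.2,0,-1]],
  ],
)

```text
clock: 9.4
tool_pos: [0.4564, -0.1906, 0.0611]
orientation: [180.0, -0.0, -89.9]
force: [0.2, -0.1, -0.4]
opening: 0.0673
gripper_force: 30.0
```

Run:
```python
from g import *
p=ctrl.snapshot('wrist');save(p,'w5.png')
plan((.4563,-.1914,.0455,-90))
```

```text
now [ 0.4566 -0.1906  0.0614] [-180.    -0.   -89.9] j [  0.  14. -34.   0. -42.  -0.] t 9.4 open 0.0671
(0.4563, -0.1914, 0.0455, -90) -> [0.004 0.002 0.08 ] turn 0.0002 rows 1
```

View pics/w5.png

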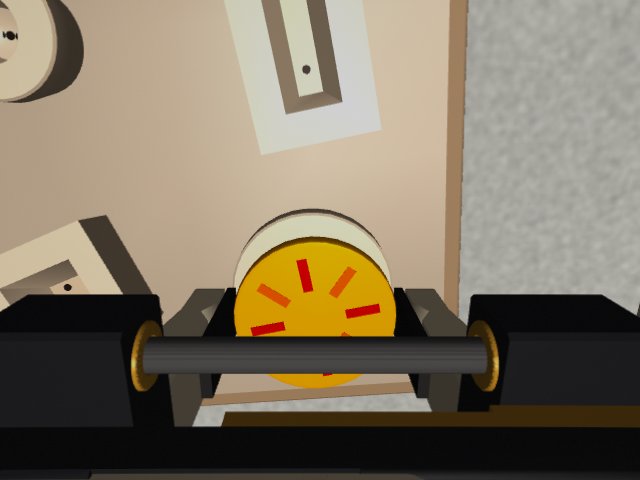

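The disc is held at (315,310), centred over its mould rim. I'll lower it and release.

>>> carry_out(
  deltas=[
    [[0.002,0.001,0.04,0,-1],[0.002,0.001,0.065,0,-1],[0.002,0.001,0.078,0,-1],[0.002,0.001,0.081,0,-1],[0.002,0.001,0.081,0,-1]],
  ],
)

```text
clock: 9.95
tool_pos: [0.4556, -0.1912, 0.0449]
orientation: [180.0, 0.0, -90.0]
force: [-2.5, 1.5, 4.5]
opening: 0.0671
gripper_force: 30.0
```

>>> carry_out(
  deltas=[
    [[0,0,0,0,0.75],[0,0,0,0,0.75],[0,0,0,0,0.75],[0,0,0,0,0.75],[0,0,0,0,0.75]],
  ],
)

```text
clock: 10.45
tool_pos: [0.4559, -0.1912, 0.0446]
orientation: [180.0, 0.0, -90.0]
force: [-1.0, 0.4, 0.2]
opening: 0.0764
gripper_force: 0.0
```

>>> carry_out(
  deltas=[
    [[0,0,-0.08,0,0.75],[0,0,-0.25,0,0.75],[0,0,-0.4,0,0.75],[0,0,-0.4,0,1]],
  ],
)

```text
clock: 10.85
tool_pos: [0.4586, -0.1916, 0.1287]
orientation: [-179.6, -0.1, -89.9]
force: [-0.2, -0.4, -0.6]
opening: 0.0807
gripper_force: 0.0
```

Run:
```python
from g import *
plan((.465,0.04,.12,-90),(.4755,.2382,.12,-161),(.4755,.2382,.012,-161))
```

```text
now [ 0.4586 -0.1916  0.1287] [-1.796e+02 -1.000e-01 -8.990e+01] j [  0.   9. -29.   0. -51.  -0.] t 10.8 open 0.0807
(0.465, 0.04, 0.12, -90) -> [-1.158 -0.033  0.042] turn 0.0002 rows 5
(0.4755, 0.2382, 0.12, -161) -> [-0.991 -0.052 -0.   ] turn 0.1972 rows 9
(0.4755, 0.2382, 0.012, -161) -> [ 0.   -0.    0.54] turn 0.0 rows 3
```

>>> carry_out(
  deltas=[
    [[-0.25,-0.05,0,0,1],[-0.5,-0.05,0,0,1],[-0.75,-0.05,0,0,1],[-1,-0.05,0,0,1],[-1,-0.05,0,0,1]],
  ],
)

```text
clock: 11.35
tool_pos: [0.4663, 0.0134, 0.1248]
orientation: [-179.9, 0.0, -89.6]
force: [-0.2, 0.1, 0.1]
opening: 0.0879
gripper_force: 0.0
```

>>> carry_out(
  deltas=[
    [[-0.25,-0.05,0,0.02,1],[-0.5,-0.05,0,0.04,1],[-0.75,-0.05,0,0.06,1],[-1,-0.05,0,0.08,1],[-1,-0.05,0,0.099,1]],
  ],
)

```text
clock: 11.85
tool_pos: [0.4764, 0.2135, 0.1244]
orientation: [-180.0, 0.1, -125.7]
force: [0.2, -1.6, -0.4]
opening: 0.0876
gripper_force: 0.0
```

>>> carry_out(
  deltas=[
    [[-0.118,0.084,0,0.02,1],[-0.118,0.084,0,0.04,1],[-0.118,0.084,0,0.06,1],[-0.118,0.084,0,0.08,1],[-0.118,0.084,0,0.0982,1]],
  ],
)

```text
clock: 12.35
tool_pos: [0.4757, 0.2373, 0.1241]
orientation: [-180.0, -0.0, -161.3]
force: [-0.6, -0.6, 0.3]
opening: 0.0878
gripper_force: 0.0
```

>>> carry_out(
  deltas=[
    [[0,0,0.2,0,1],[0,0,0.38,0,1],[0,0,0.5,0,1],[0,0,0.55,0,1],[0,0,0.55,0,1]],
  ],
)

```text
clock: 12.85
tool_pos: [0.4752, 0.2367, 0.0133]
orientation: [-179.9, -0.2, -161.0]
force: [-0.2, 0.0, 0.0]
opening: 0.0878
gripper_force: 0.0
```

Run:
```python
from g import *
for i in range(3): p=ctrl.snapshot('wrist')
save(p,'w6.png')
plan((.4755,.2382,.002,-161))
```

```text
now [0.4765 0.2383 0.0158] [ 1.80e+02  1.00e-01 -1.61e+02] j [  48.   21.  -32.    0.  -37. -119.] t 13.0 open 0.0875
(0.4755, 0.2382, 0.002, -161) -> [0.005 0.001 0.069] turn 0.0001 rows 1
```

View pics/w6.png

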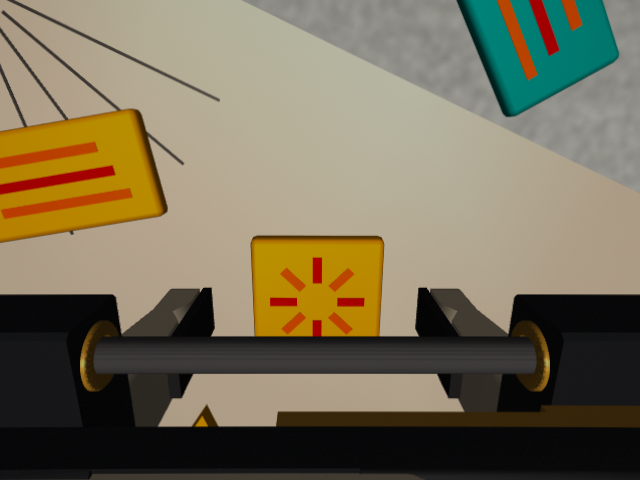

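The square sits centred and aligned between the fingers at (317,300), and the offcut at (205,415) is clear. I'll grasp it.

>>> carry_out(
  deltas=[
    [[0.003,0,0.04,0,1],[0.003,0,0.06,0,1],[0.003,0,0.069,0,1],[0.003,0,0.069,0,-1],[0.003,0,0.069,0,-1]],
  ],
)

```text
clock: 13.5
tool_pos: [0.4753, 0.2376, 0.001]
orientation: [-180.0, 0.0, -161.0]
force: [0.5, -0.2, 0.5]
opening: 0.0765
gripper_force: 0.0
```

>>> carry_out(
  deltas=[
    [[0,0,0,0,-1],[0,0,0,0,-1],[0,0,0,0,-1],[0,0,0,0,-1],[0,0,0,0,-1]],
  ],
)

```text
clock: 14.0
tool_pos: [0.4753, 0.2376, 0.001]
orientation: [180.0, 0.0, -161.0]
force: [0.1, 0.2, 0.6]
opening: 0.0579
gripper_force: 30.0
```

>>> carry_out(
  deltas=[
    [[0,0,-0.1,0,-1],[0,0,-0.3,0,-1],[0,0,-0.49,0,-1],[0,0,-0.49,0,-1],[0,0,-0.49,0,-1]],
  ],
)

```text
clock: 14.5
tool_pos: [0.4754, 0.2379, 0.0997]
orientation: [179.9, 0.1, -161.0]
force: [-0.4, 0.6, -1.1]
opening: 0.0574
gripper_force: 30.0
```

Run:
```python
from g import *
plan((.5786,-.1817,.1,-161),(.5786,-.1817,.1,-156.9))
```

```text
now [0.4754 0.2379 0.0997] [ 1.799e+02  1.000e-01 -1.610e+02] j [  48.   14.  -27.   -0.  -49. -119.] t 14.5 open 0.0574
(0.5786, -0.1817, 0.1, -161) -> [ 0.196 -2.152 -0.005] turn 0.0001 rows 9
(0.5786, -0.1817, 0.1, -156.9) -> [0. 0. 0.] turn -0.0114 rows 1
```

>>> carry_out(
  deltas=[
    [[0.02,-0.15,0,0,-1],[0.04,-0.4,0,0,-1],[0.066,-0.65,0,0,-1],[0.066,-0.717,0,0,-1]],
  ],
)

```text
clock: 14.9
tool_pos: [0.5081, 0.0937, 0.097]
orientation: [-180.0, -0.2, -161.1]
force: [-0.3, 0.2, -1.6]
opening: 0.0575
gripper_force: 30.0
```

>>> carry_out(
  deltas=[
    [[0.02,-0.25,0,0,-1],[0.04,-0.5,0,0,-1],[0.066,-0.7,0,0,-1],[0.066,-0.717,0,0,-1]],
  ],
)

```text
clock: 15.3
tool_pos: [0.5431, -0.0458, 0.0971]
orientation: [180.0, -0.2, -161.2]
force: [-0.6, -0.3, -0.7]
opening: 0.057
gripper_force: 30.0
```

>>> carry_out(
  deltas=[
    [[0.02,-0.25,0,-0.0114,-1],[0.04,-0.5,0,-0.0114,-1],[0.064,-0.66,0,-0.0114,-1],[0.064,-0.715,0,-0.0114,-1],[0.064,-0.718,0,-0.0114,-1]],
  ],
)

```text
clock: 15.8
tool_pos: [0.578, -0.1829, 0.0973]
orientation: [179.9, -0.1, -157.0]
force: [0.2, 0.2, -0.4]
opening: 0.0573
gripper_force: 30.0
```

>>> carry_out(
  deltas=[
    [[0,0,0.08,0,-1],[0,0,0.16,0,-1],[0,0,0.2,0,-1],[0,0,0.2,0,-1],[0,0,0.2,0,-1]],
  ],
)

```text
clock: 16.3
tool_pos: [0.5788, -0.1814, 0.0591]
orientation: [-180.0, -0.0, -156.8]
force: [-0.9, -0.9, -0.1]
opening: 0.0579
gripper_force: 30.0
```

Run:
```python
from g import *
p=ctrl.snapshot('wrist');save(p,'w7.png')
plan((.5786,-.1817,.0453,-156.9))
```

```text
now [ 0.579  -0.1816  0.0595] [-180.     0.  -156.8] j [  1.  23. -20.   0. -47. -68.] t 16.4 open 0.0575
(0.5786, -0.1817, 0.0453, -156.9) -> [0.002 0.    0.071] turn 0.0003 rows 1
```

View pics/w7.png

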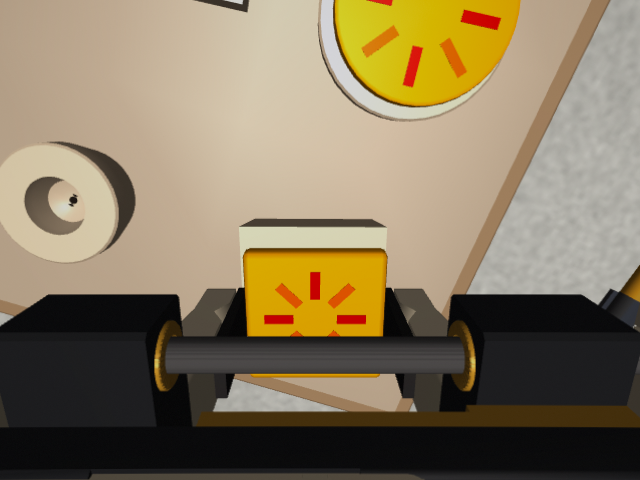

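The square, at (315,320), is held parallel to its mould and centred on it. The big disc at (425,40) lies on its rim. I'll lower the square and release.

>>> carry_out(
  deltas=[
    [[0.002,0,0.035,0,-1],[0.002,0,0.058,0,-1],[0.002,0,0.07,0,-1],[0.002,0,0.073,0,-1],[0.002,0,0.073,0,-1]],
  ],
)

```text
clock: 16.85
tool_pos: [0.5779, -0.1822, 0.045]
orientation: [180.0, -0.0, -156.9]
force: [-3.6, 2.8, 8.3]
opening: 0.0575
gripper_force: 30.0
```

>>> carry_out(
  deltas=[
    [[0,0,0,0,0.52],[0,0,0,0,0.52],[0,0,0,0,0.52],[0,0,0,0,0.52],[0,0,0,0,0.52]],
  ],
)

```text
clock: 17.35
tool_pos: [0.5783, -0.1823, 0.0442]
orientation: [-180.0, 0.0, -156.9]
force: [-0.4, 0.7, 1.4]
opening: 0.0667
gripper_force: 0.3
```

>>> carry_out(
  deltas=[
    [[0,0,-0.08,0,0.52],[0,0,-0.25,0,0.52],[0,0,-0.4,0,0.52],[0,0,-0.4,0,0.6],[0,0,-0.4,0,0.6]],
  ],
)

```text
clock: 17.85
tool_pos: [0.5784, -0.1822, 0.1249]
orientation: [-180.0, 0.1, -156.9]
force: [-0.5, -0.4, -0.4]
opening: 0.0697
gripper_force: 0.0
```

Run:
```python
from g import *
plan((.52,.0,.125,-156.9),(.52,.0,.125,-61.8),(.4604,.1182,.125,-61.8))
```

```text
now [ 0.5784 -0.1822  0.1249] [-1.800e+02  1.000e-01 -1.569e+02] j [  1.  19. -16.  -0. -55. -68.] t 17.9 open 0.0697
(0.52, 0.0, 0.125, -156.9) -> [-0.089  0.953 -0.001] turn 0.0001 rows 4
(0.52, 0.0, 0.125, -61.8) -> [0. 0. 0.] turn -0.2642 rows 12
(0.4604, 0.1182, 0.125, -61.8) -> [-0.662 -0.017 -0.   ] turn -0.0 rows 3
```

>>> carry_out(
  deltas=[
    [[-0.03,0.25,0,-0.02,0.6],[-0.06,0.5,0,-0.04,0.6],[-0.089,0.75,0,-0.06,0.6],[-0.089,0.953,0,-0.08,0.6],[-0.089,0.953,0,-0.1,0.6]],
  ],
)

```text
clock: 18.35
tool_pos: [0.5174, 0.0033, 0.1233]
orientation: [179.9, -0.1, -120.3]
force: [0.8, -1.3, 1.2]
opening: 0.0699
gripper_force: 0.0
```

>>> carry_out(
  deltas=[
    [[0,0,0,-0.02,0.6],[0,0,0,-0.04,0.6],[0,0,0,-0.06,0.6],[0,0,0,-0.08,0.6],[0,0,0,-0.1,0.6]],
  ],
)

```text
clock: 18.85
tool_pos: [0.5188, -0.0002, 0.123]
orientation: [179.9, -0.0, -84.6]
force: [0.8, 0.2, 0.2]
opening: 0.07
gripper_force: 0.0
```

>>> carry_out(
  deltas=[
    [[-0.2,0.08,0,-0.02,0.6],[-0.4,0.16,0,-0.04,0.6],[-0.58,0.23,0,-0.0642,0.6],[-0.615,0.244,0,-0.0642,0.6],[-0.615,0.244,0,-0.0642,0.6]],
  ],
)

```text
clock: 19.35
tool_pos: [0.4591, 0.1188, 0.1235]
orientation: [179.9, -0.0, -61.7]
force: [0.3, 0.3, 0.1]
opening: 0.07
gripper_force: 0.0
```

>>> carry_out(
  deltas=[
    [[0,0,0.2,0,0.6],[0,0,0.38,0,0.6],[0,0,0.5,0,0.6],[0,0,0.55,0,0.6],[0,0,0.55,0,0.6]],
  ],
)

```text
clock: 19.85
tool_pos: [0.4594, 0.1167, 0.0129]
orientation: [179.8, -0.0, -61.9]
force: [0.2, -0.9, 1.0]
opening: 0.0703
gripper_force: 0.0
```

Run:
```python
from g import *
for i in range(3): p=ctrl.snapshot('wrist')
save(p,'w8.png')
plan((.4604,.1182,.0015,-61.8))
```

```text
now [0.4609 0.1183 0.0152] [-179.9    0.   -61.8] j [ 38.  17. -39.   0. -34. -10.] t 20.0 open 0.0703
(0.4604, 0.1182, 0.0015, -61.8) -> [-0.001  0.002  0.069] turn 0.0001 rows 1
```

View pics/w8.png

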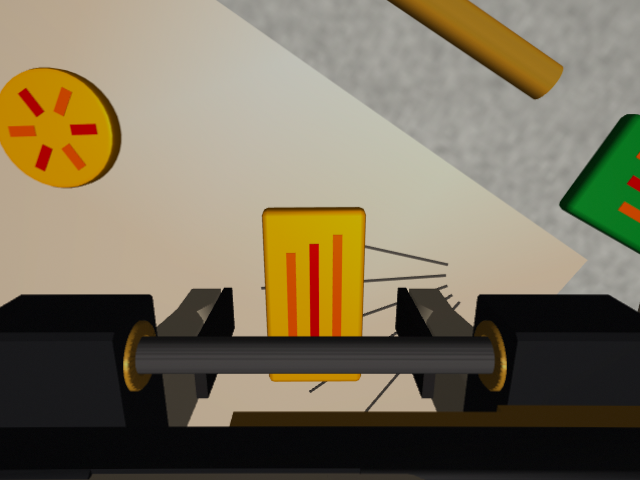

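The oblong is centred and aligned between the fingers at (315,295). I'll grasp it.

>>> carry_out(
  deltas=[
    [[0,0.001,0.04,0,0.6],[0,0.001,0.06,0,0.6],[0,0.001,0.068,0,0.6],[0,0.001,0.068,0,-1],[0,0.001,0.068,0,-1]],
  ],
)

```text
clock: 20.5
tool_pos: [0.4599, 0.1181, 0.0008]
orientation: [-180.0, -0.0, -61.7]
force: [0.0, 0.1, 0.4]
opening: 0.059
gripper_force: 0.0
```

>>> carry_out(
  deltas=[
    [[0,0,0,0,-1],[0,0,0,0,-1],[0,0,0,0,-1],[0,0,0,0,-1],[0,0,0,0,-1]],
  ],
)

```text
clock: 21.0
tool_pos: [0.4599, 0.1181, 0.0008]
orientation: [-180.0, 0.0, -61.7]
force: [-0.4, 0.6, 2.0]
opening: 0.0439
gripper_force: 30.0
```

>>> carry_out(
  deltas=[
    [[0,0,-0.1,0,-1],[0,0,-0.3,0,-1],[0,0,-0.49,0,-1],[0,0,-0.49,0,-1],[0,0,-0.49,0,-1]],
  ],
)

```text
clock: 21.5
tool_pos: [0.46, 0.1183, 0.0994]
orientation: [-179.9, 0.0, -61.8]
force: [-0.4, 0.5, -1.3]
opening: 0.0438
gripper_force: 30.0
```

Run:
```python
from g import *
plan((.4604,.1182,.1,-78.2),(.4623,-.3033,.1,-78.2))
```

```text
now [0.46   0.1183 0.0994] [-179.9    0.   -61.8] j [ 38.   9. -34.  -0. -47. -10.] t 21.5 open 0.0438
(0.4604, 0.1182, 0.1, -78.2) -> [ 0.001 -0.001 -0.003] turn 0.0457 rows 2
(0.4623, -0.3033, 0.1, -78.2) -> [2.065 0.422 0.   ] turn -0.0 rows 9
```

>>> carry_out(
  deltas=[
    [[0,0,0,0.02,-1],[0,0,0,0.04,-1],[0,0,0,0.0457,-1],[0,0,0,0.0457,-1]],
  ],
)

```text
clock: 21.9
tool_pos: [0.4589, 0.1174, 0.0973]
orientation: [179.8, -0.1, -78.2]
force: [0.7, -0.1, -1.2]
opening: 0.0433
gripper_force: 30.0
```

>>> carry_out(
  deltas=[
    [[0.15,0.03,0,0,-1],[0.4,0.08,0,0,-1],[0.6,0.13,0,0,-1],[0.69,0.141,0,0,-1]],
  ],
)

```text
clock: 22.3
tool_pos: [0.4586, -0.0256, 0.0976]
orientation: [179.8, -0.0, -78.2]
force: [0.1, -0.4, -0.8]
opening: 0.0437
gripper_force: 30.0
```

>>> carry_out(
  deltas=[
    [[0.2,0.04,0,0,-1],[0.45,0.09,0,0,-1],[0.65,0.13,0,0,-1],[0.69,0.141,0,0,-1]],
  ],
)

```text
clock: 22.7
tool_pos: [0.4599, -0.1669, 0.0975]
orientation: [179.9, 0.0, -78.3]
force: [-0.2, 0.8, -0.8]
opening: 0.0439
gripper_force: 30.0
```

>>> carry_out(
  deltas=[
    [[0.2,0.04,0,0,-1],[0.45,0.09,0,0,-1],[0.62,0.13,0,0,-1],[0.685,0.14,0,0,-1],[0.685,0.14,0,0,-1]],
  ],
)

```text
clock: 23.2
tool_pos: [0.461, -0.3046, 0.0974]
orientation: [179.9, 0.1, -78.3]
force: [0.4, 0.3, -1.3]
opening: 0.0437
gripper_force: 30.0
```

>>> carry_out(
  deltas=[
    [[0,0,0.08,0,-1],[0,0,0.16,0,-1],[0,0,0.2,0,-1],[0,0,0.2,0,-1],[0,0,0.2,0,-1]],
  ],
)

```text
clock: 23.7
tool_pos: [0.462, -0.3029, 0.0589]
orientation: [180.0, -0.0, -78.1]
force: [-0.4, -0.9, 0.2]
opening: 0.0434
gripper_force: 30.0
```

Run:
```python
from g import *
p=ctrl.snapshot('wrist');save(p,'w9.png')
plan((.4623,-.3033,.0451,-78.2))
```

```text
now [ 0.4623 -0.3032  0.0593] [-180.    -0.   -78.1] j [-13.  19. -27.   0. -44.  25.] t 23.8 open 0.0432
(0.4623, -0.3033, 0.0451, -78.2) -> [0.001 0.    0.071] turn 0.0002 rows 1
```

View pics/w9.png

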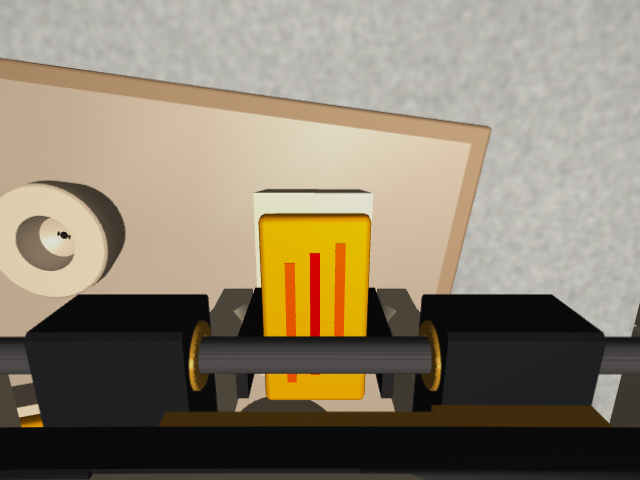

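The oblong, at (315,305), is parallel to its mould and centred. I'll lower and release, opening only to about 56 mm.

>>> carry_out(
  deltas=[
    [[0.001,0,0.035,0,-1],[0.001,0,0.058,0,-1],[0.001,0,0.069,0,-1],[0.001,0,0.073,0,-1],[0.001,0,0.073,0,-1]],
  ],
)

```text
clock: 24.25
tool_pos: [0.4615, -0.3036, 0.0448]
orientation: [180.0, 0.0, -78.2]
force: [-3.1, 2.7, 10.5]
opening: 0.0438
gripper_force: 30.0
```

>>> carry_out(
  deltas=[
    [[0,0,0,0,0.22],[0,0,0,0,0.22],[0,0,0,0,0.22],[0,0,0,0,0.22],[0,0,0,0,0.22]],
  ],
)

```text
clock: 24.75
tool_pos: [0.4607, -0.304, 0.0442]
orientation: [179.9, 0.0, -78.2]
force: [-4.6, -1.4, 6.5]
opening: 0.0531
gripper_force: 3.2
```

>>> carry_out(
  deltas=[
    [[0,0,-0.08,0,0.22],[0,0,-0.25,0,0.22],[0,0,-0.4,0,0.22],[0,0,-0.4,0,0.36],[0,0,-0.4,0,0.36]],
  ],
)

```text
clock: 25.25
tool_pos: [0.4622, -0.3038, 0.1246]
orientation: [-179.9, -0.0, -78.2]
force: [0.8, -0.4, -0.8]
opening: 0.0593
gripper_force: 0.0
```

Run:
```python
from g import *
plan((.4623,-.3033,.125,-90),(.5848,.101,.125,-90))
```

```text
now [ 0.4622 -0.3038  0.1246] [-179.9   -0.   -78.2] j [-13.  14. -23.  -0. -53.  25.] t 25.2 open 0.0593
(0.4623, -0.3033, 0.125, -90) -> [-0.002 -0.001 -0.002] turn 0.0328 rows 2
(0.5848, 0.101, 0.125, -90) -> [-2.021 -0.613 -0.   ] turn 0.0 rows 9
```

>>> carry_out(
  deltas=[
    [[0,0,0,0.02,0.36],[0,0,0,0.0328,0.36],[0,0,0,0.0328,0.36]],
  ],
)

```text
clock: 25.55
tool_pos: [0.461, -0.3035, 0.1227]
orientation: [179.9, 0.0, -90.1]
force: [0.1, 0.1, 0.6]
opening: 0.0593
gripper_force: 0.0
```

>>> carry_out(
  deltas=[
    [[-0.2,-0.06,0,0,0.36],[-0.44,-0.13,0,0,0.36],[-0.68,-0.2,0,0,0.36],[-0.9,-0.27,0,0,0.36],[-1.0,-0.3,0,0,0.36]],
  ],
)

```text
clock: 26.05
tool_pos: [0.5224, -0.1007, 0.1234]
orientation: [180.0, 0.0, -89.7]
force: [-0.4, -0.5, -0.1]
opening: 0.0598
gripper_force: 0.0
```

>>> carry_out(
  deltas=[
    [[-0.24,-0.07,0,0,0.36],[-0.48,-0.14,0,0,0.36],[-0.7,-0.21,0,0,0.36],[-0.9,-0.27,0,0,0.36],[-1.0,-0.31,0,0,0.36]],
  ],
)

```text
clock: 26.55
tool_pos: [0.5842, 0.0992, 0.1231]
orientation: [180.0, -0.0, -89.7]
force: [0.8, -0.6, 0.2]
opening: 0.0595
gripper_force: 0.0
```

>>> carry_out(
  deltas=[
    [[-0.02,0,0.2,0,0.36],[-0.02,0,0.38,0,0.36],[-0.02,0,0.5,0,0.36],[-0.02,0,0.55,0,0.36],[-0.02,0,0.55,0,0.36]],
  ],
)

```text
clock: 27.05
tool_pos: [0.5828, 0.0995, 0.0124]
orientation: [179.8, -0.1, -90.0]
force: [0.3, 0.0, -0.1]
opening: 0.0595
gripper_force: 0.0
```

Run:
```python
from g import *
for i in range(3): p=ctrl.snapshot('wrist')
plan((.5848,.101,.0015,-90))
t=ctrl.snapshot('top'); save(t,'top1.png')
cr=np.hstack([cv2.resize(t['color'][165:300,355:495],(415,400),interpolation=cv2.INTER_CUBIC),cv2.resize(p['color'][80:480,:],(384,400)[0:2])])
cv2.imwrite('pics/mix.png',cr[:,:,::-1])
```

```text
now [0.5847 0.1005 0.0153] [-179.9    0.   -90. ] j [ 29.  25. -24.   0. -41. -29.] t 27.2 open 0.0592
(0.5848, 0.101, 0.0015, -90) -> [-0.003 -0.     0.069] turn 0.0001 rows 1
```

View pics/mix.png

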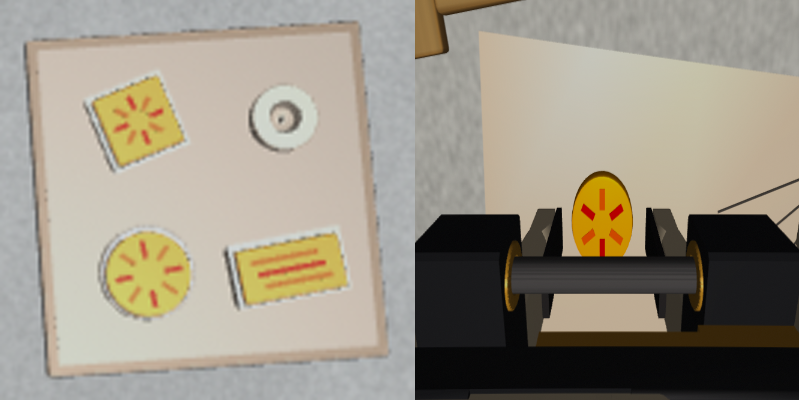

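The three placed blanks lie on their moulds in the left half, and the small disc is centred between the fingers in the right half. I'll grasp it.

>>> carry_out(
  deltas=[
    [[-0.002,0,0.04,0,0.36],[-0.002,0,0.06,0,0.36],[-0.002,0,0.066,0,0.36],[-0.002,0,0.066,0,-1],[-0.002,0,0.066,0,-1]],
  ],
)

```text
clock: 27.75
tool_pos: [0.5839, 0.1007, 0.001]
orientation: [-180.0, -0.0, -90.0]
force: [-0.5, -0.7, 0.3]
opening: 0.0488
gripper_force: 0.1
```

>>> carry_out(
  deltas=[
    [[0,0,0,0,-1],[0,0,0,0,-1],[0,0,0,0,-1],[0,0,0,0,-1]],
  ],
)

```text
clock: 28.15
tool_pos: [0.5839, 0.1007, 0.001]
orientation: [-180.0, 0.0, -90.0]
force: [-0.3, -0.3, 0.1]
opening: 0.045
gripper_force: 30.0
```

>>> carry_out(
  deltas=[
    [[0,0,-0.1,0,-1],[0,0,-0.3,0,-1],[0,0,-0.49,0,-1],[0,0,-0.49,0,-1],[0,0,-0.49,0,-1]],
  ],
)

```text
clock: 28.65
tool_pos: [0.5842, 0.101, 0.1]
orientation: [-179.9, 0.1, -90.0]
force: [-1.0, -0.5, -1.3]
opening: 0.0448
gripper_force: 30.0
```

Run:
```python
from g import *
plan((.5828,-.302,.1,-90))
t=ctrl.snapshot('top')
hsv=cv2.cvtColor(t['color'],cv2.COLOR_RGB2HSV)
m=cv2.inRange(hsv,(5,110,90),(32,255,255)); m=cv2.morphologyEx(m,cv2.MORPH_CLOSE,np.ones((3,3),np.uint8)); m[:,:375]=0;m[:,480:]=0;m[:182]=0;m[282:]=0
n,l,st,c=cv2.connectedComponentsWithStats(m)
for i in range(1,n):
    if st[i,4]>100:
        w=(px2w(t,np.argwhere(l==i)[:,::-1],.053)[:,:2]*1000).astype(np.float32); r=cv2.minAreaRect(w)
        print(c[i].round(),np.round(r[0],1),np.round(r[1],1),round(r[2],1),'mean',w.mean(0).round(1))
```

```text
now [0.5842 0.101  0.1   ] [-1.799e+02  1.000e-01 -9.000e+01] j [ 29.  19. -19.  -0. -51. -29.] t 28.6 open 0.0448
(0.5828, -0.302, 0.1, -90) -> [ 2.015  0.007 -0.003] turn -0.0 rows 9
[401. 205.] [ 578.1 -181.4] [56.  56.3] 22.9 mean [ 578.1 -181.5]
[404. 257.] [ 454.3 -190. ] [63.8 63.7] 0.3 mean [ 455.2 -189.8]
[453. 255.] [ 461.3 -303.8] [41.6 82.8] 12.2 mean [ 461.3 -303.9]
```

>>> carry_out(
  deltas=[
    [[0.15,0.002,0,0,-1],[0.4,0.002,0,0,-1],[0.6,0.002,0,0,-1],[0.68,0.002,0,0,-1]],
  ],
)

```text
clock: 29.1
tool_pos: [0.5818, -0.0383, 0.0971]
orientation: [179.8, -0.0, -90.1]
force: [-1.1, 0.8, -0.3]
opening: 0.0447
gripper_force: 30.0
```

>>> carry_out(
  deltas=[
    [[0.2,0.002,0,0,-1],[0.45,0.002,0,0,-1],[0.65,0.002,0,0,-1],[0.68,0.002,0,0,-1]],
  ],
)

```text
clock: 29.5
tool_pos: [0.5817, -0.1747, 0.0972]
orientation: [179.8, -0.0, -90.2]
force: [-0.6, 0.6, -0.9]
opening: 0.0447
gripper_force: 30.0
```

>>> carry_out(
  deltas=[
    [[0.2,0.002,0,0,-1],[0.42,0.002,0,0,-1],[0.6,0.002,0,0,-1],[0.655,0.002,0,0,-1],[0.655,0.002,0,0,-1]],
  ],
)

```text
clock: 30.0
tool_pos: [0.5817, -0.3033, 0.0973]
orientation: [179.9, 0.0, -90.1]
force: [-0.1, 1.0, -0.1]
opening: 0.0447
gripper_force: 30.0
```

>>> carry_out(
  deltas=[
    [[0,0,0.08,0,-1],[0,0,0.16,0,-1],[0,0,0.2,0,-1],[0,0,0.2,0,-1],[0,0,0.2,0,-1]],
  ],
)

```text
clock: 30.5
tool_pos: [0.5829, -0.3016, 0.0591]
orientation: [180.0, -0.0, -89.9]
force: [-0.0, -0.6, -0.3]
opening: 0.0453
gripper_force: 30.0
```

Run:
```python
from g import *
for i in range(2): p=ctrl.snapshot('wrist')
plan((.5828,-.302,.0453,-90))
```

```text
now [ 0.5832 -0.3021  0.0597] [-179.9   -0.   -90. ] j [-10.  27. -13.   0. -50.  10.] t 30.6 open 0.0448
(0.5828, -0.302, 0.0453, -90) -> [-0.     0.002  0.072] turn 0.0001 rows 1
```

>>> carry_out(
  deltas=[
    [[0,0.001,0.035,0,-1],[0,0.001,0.058,0,-1],[0,0.001,0.068,0,-1],[0,0.001,0.071,0,-1],[0,0.001,0.071,0,-1]],
  ],
)

```text
clock: 31.1
tool_pos: [0.5819, -0.3022, 0.045]
orientation: [180.0, 0.0, -90.0]
force: [-2.7, 2.1, 3.9]
opening: 0.0447
gripper_force: 30.0
```

>>> carry_out(
  deltas=[
    [[0,0,0,0,0.25],[0,0,0,0,0.25],[0,0,0,0,0.25],[0,0,0,0,0.25],[0,0,0,0,0.25]],
  ],
)

```text
clock: 31.6
tool_pos: [0.5824, -0.3023, 0.0446]
orientation: [180.0, 0.0, -90.0]
force: [0.7, 0.7, -0.4]
opening: 0.0547
gripper_force: 0.0
```

>>> carry_out(
  deltas=[
    [[0,0,-0.08,0,0.25],[0,0,-0.25,0,0.25],[0,0,-0.5,0,0.25],[0,0,-0.75,0,0.36],[0,0,-0.75,0,0.36]],
  ],
)

```text
clock: 32.1
tool_pos: [0.5861, -0.304, 0.2034]
orientation: [-179.3, -0.3, -89.9]
force: [1.4, 0.4, 0.5]
opening: 0.0588
gripper_force: 0.0
```

Run:
```python
from g import *
for i in range(3): t=ctrl.snapshot('top')
save(t,'top2.png'); plan()
hsv=cv2.cvtColor(t['color'],cv2.COLOR_RGB2HSV)
m=cv2.inRange(hsv,(5,110,90),(32,255,255)); m=cv2.morphologyEx(m,cv2.MORPH_CLOSE,np.ones((3,3),np.uint8)); m[:160]=0;m[282:]=0
n,l,st,c=cv2.connectedComponentsWithStats(m)
for i in range(1,n):
    if st[i,4]>100 and 160<c[i][0]<480:
        w=(px2w(t,np.argwhere(l==i)[:,::-1],.053 if c[i][0]>350 else .009)[:,:2]*1000).astype(np.float32); r=cv2.minAreaRect(w)
        print(c[i].round(),np.round(r[0],1),np.round(r[1],1),round(r[2],1),'mean',w.mean(0).round(1))
```

```text
now [ 0.5822 -0.3021  0.1948] [-180.    0.  -90.] j [-10.  20.  -4.  -0. -66.  10.] t 32.2 open 0.0594
[183. 197.] [599.5 352.1] [41.3 50.1] 56.1 mean [598.5 352. ]
[237. 201.] [583. 224.] [58.4 51.3] 83.7 mean [589.8 216.3]
[456. 205.] [ 581.1 -312.6] [19.1 43.5] 89.5 mean [ 580.4 -311.6]
[327. 248.] [476.   -7.4] [11.6 96.5] 87.6 mean [475.9  -7.3]
[459. 254.] [ 464.2 -317.5] [41.6 54.9] 12.1 mean [ 463.8 -319.4]
```

View pics/top2.png

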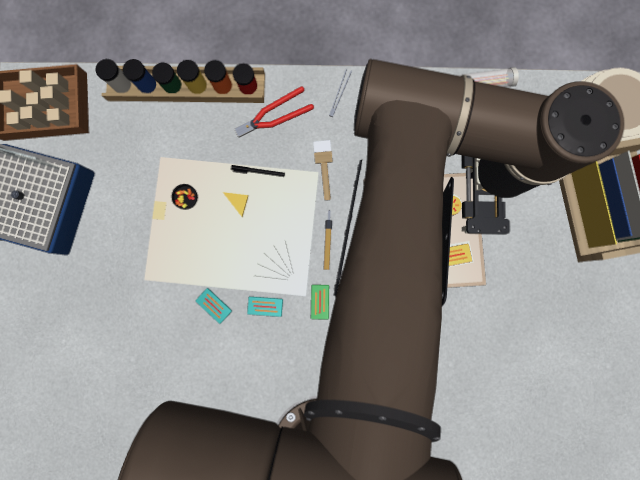

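The arm hides the shelf, while the lid (183,197) and offcut (237,201) haven't moved. I'll shift the arm aside and measure.

>>> carry_out(
  deltas=[
    [[-0.25,0,-0.1,0,0.36],[-0.5,0,-0.1,0,0.36],[-0.75,0,-0.1,0,0.36],[-1,0,-0.1,0,0.36],[-1,0,-0.1,0,0.36]],
  ],
)

```text
clock: 32.75
tool_pos: [0.5816, -0.0978, 0.2133]
orientation: [179.9, 0.0, -89.8]
force: [-0.0, 0.0, 0.1]
opening: 0.0594
gripper_force: 0.0
```

>>> carry_out(
  deltas=[
    [[-0.25,0,0,0,0.36],[-0.5,0,0,0,0.36],[-0.75,0,0,0,0.36],[-1,0,0,0,0.36],[-1,0,0,0,0.36]],
  ],
)

```text
clock: 33.25
tool_pos: [0.5819, 0.1022, 0.2129]
orientation: [179.9, -0.0, -89.7]
force: [-0.7, -0.6, 0.5]
opening: 0.0597
gripper_force: 0.0
```

Run:
```python
from g import *
for i in range(3): t=ctrl.snapshot('top')
hsv=cv2.cvtColor(t['color'],cv2.COLOR_RGB2HSV)
m=cv2.inRange(hsv,(5,110,90),(32,255,255)); m=cv2.morphologyEx(m,cv2.MORPH_CLOSE,np.ones((3,3),np.uint8)); m[:182]=0;m[282:]=0
n,l,st,c=cv2.connectedComponentsWithStats(m)
for i in range(1,n):
    if st[i,4]>100 and 375<c[i][0]<480:
        w=(px2w(t,np.argwhere(l==i)[:,::-1],.053)[:,:2]*1000).astype(np.float32); r=cv2.minAreaRect(w)
        print(c[i].round(),np.round(r[0],1),np.round(r[1],1),round(r[2],1),'mean',w.mean(0).round(1))
cr=cv2.resize(t['color'][165:300,355:495],(616,594),interpolation=cv2.INTER_CUBIC)
cv2.imwrite('pics/end.png',cr[:,:,::-1])
```

```text
[401. 205.] [ 578.1 -181.4] [56.  56.3] 22.9 mean [ 578.1 -181.5]
[451. 205.] [ 581.7 -301.3] [43.6 42.9] 45.1 mean [ 581.1 -301.4]
[404. 257.] [ 454.3 -190. ] [63.8 63.7] 0.3 mean [ 455.2 -189.8]
[453. 255.] [ 461.3 -303.8] [41.6 82.8] 12.2 mean [ 461.3 -303.9]
```

View pics/end.png

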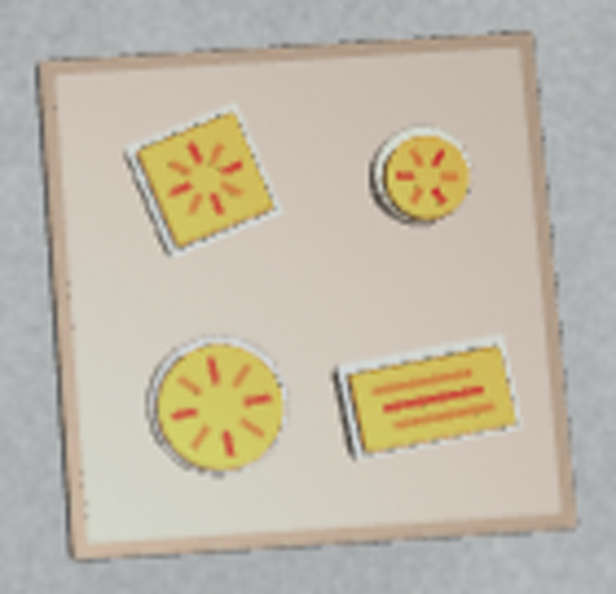

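All four blanks lie on their own moulds, about 2 mm or less off my measured mould centres, and the square and oblong line up. I'll hand in.

```bash
python3 -c "
from plant import ctrl
print(ctrl.close_job())"
```

```text
the job is handed in; nothing more can be done
None
```

I handed the job in at about 33 s on the robot's clock, with each blank flat on its own mould (about 2 mm or less off centre by camera, square and oblong lined up) and the offcut and lid unmoved; the hand-in returned no verdict.

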